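# Pack the cool box, then hold the temperature probe on its test spot

### The arm

A 7-joint arm with a two-finger parallel gripper is mounted at the origin on the work surface. World frame = base frame: x ahead of the robot, y to its left, z up, the work surface at z = 0. Lengths are in m, angles in rad, forces in N, time in s.
With the tool pointing down it reaches from about 0.425 to 0.8 m from the base axis. Payload 8.3 kg.
Tool frame: the origin (TCP) lies at the very end of the fingers, on their centre line; the grasp point (between the pads) lies 19 mm behind it (manip.pinch_z is the z of the grasp point in the tool frame, in m); z points along the fingers, y is the line along which they close (so a half turn about z gives the same grasp; the last joint's range is limited). The gripper opens to 85 mm and grips with 20 to 120 N. Pads are 22 mm wide; open, the fingers measure 114 mm over their backs; the gripper's body (76 mm by 85 mm) begins 54 mm behind the grasp point. The pads swing forward as they close: fully open they stand 13 mm farther back than shut.
Start: joints at [-1.317, 0.383, 0.016, 1.37, -0.006, 1.388, -0.046], TCP at [0.195, 0.594, 0.204] pointing down, gripper open.
Joint ranges: [-2.95, 2.95], [-0.25, 2.06], [-1.52, 1.56], [0.18, 2.33], [-1.44, 4.58], [0.02, 2.06], [-3.01, 3.01]. Speed limits (rad/s): [2.39, 2.39, 3.01, 3.01, 3.14, 3.14, 3.14].

### API

Orientations are given as a rotation vector (axis times angle).
In Python, from station import manip gives the robot as it stands.
- The arm moves only by the tool jog_arm, never from a script. Its argument "series" is a list of rows, each an object of numbers: "dx", "dy", "dz": the shift along the world's x, y, z normalised to -1 to 1, where 1 is 40 cm; "ax", "ay", "az": the turn, a rotation vector about the world's x, y, z normalised to -1 to 1, where 1 is 2 pi rad; "jaw": the opening, from 0 (shut) to 1 (fully open). A call has 1 to 20 rows; each row shifts and turns the commanded pose from where the row before left it; what a row does not reach is not made up. A row lasts 1/12 s, in which the tool goes at most 41.7 mm and 7.16 degrees, less where a joint would pass 70% of its speed; a pose out of reach is approached as far as the arm can. A call with a number of a shift or a turn outside -1 to 1 is refused whole. A call with a gripper value outside its range is refused whole. The fingers move at their own pace and stop on an object; "force" is the grip in N (left out, the last holds). Time passes only in rows, so rows that do not move let the fingers close. It gives the time, the measured TCP pose, the force, the opening and the grip force at its end, in the units of the state.
- manip.state(): the state, without advancing time (a new reading comes with each control period).
- manip.snapshot(name): name is "scene" or "top" or "wrist"; returns (picture, depth): 420x560x3 uint8, red, green, blue; 420x560 float32, m along the optical axis (not along the pixel's ray), 0 where there is no reading.
- manip.get_calibration(name): a dict with "camera_matrix" (3x3 intrinsics, pixels), "rvec" (rotation vector, rad) and "tvec" (3), from world to camera coordinates, as OpenCV has them. Camera axes: x right, y down, z forward; pixel columns grow to the right and rows downward; lengths in m; the calibration is good to about 2 mm. A picture is of the moment at which its call begins: read the wrist's pose just before it. get_calibration takes no time and is no camera call; for the wrist camera it gives the pose at the moment of the call.
- manip.sign_off(): hands the job in; it is judged then, once.
Trained networks look in the newest picture that a camera, given by its name, has taken for a name from the list of things; names that differ only in an ending like _2 or _b are one class to them, and where a whole thing is asked for, a point or a joint stands for the part that bears it (a point fixed in the world has none). Each returns a list of dicts, best first, with "conf" (0 to 1); they miss things now and then, are a little off and sometimes report something else, mostly with a low value. They report only what shows in the picture. A call takes as long as a camera call. They do not tell look-alikes from the thing itself.
- manip.spot_in(thing, camera): "location" ([column, row] in pixels, amid what is visible of it).
- manip.masks_of(thing, camera): "pixels" (420x560 bool, what is visible of it) and "location" ([column, row] in pixels, amid what is visible of it).
The state is a dict: "t": time; "q": joint angles; "qd": joint speeds; "joint_efforts": joint torques, N m; "eef_pos": TCP position; "orientation": TCP orientation; "contact_force": force on the tool from outside, world axes, zero at the start; "torque": the same for the moment, N m; "width": finger opening in m; "grip_force": force on a finger pad.
Only numpy, scipy, OpenCV 4.12 (cv2) and the standard library are available. Lean on these libraries where they do the work, as an engineer would, in place of code of your own. Each camera call takes 0.05 s, during which the arm holds its last target. There are 200 camera calls.

### The job

Drop the two blue ice packs into the open orange cool box. Then take the yellow temperature probe out of its grey stand and hold its copper tip inside the yellow spot on the cool box's sloping metal plate, with the probe square to the plate and the sprung tip lightly pressed in, about half its travel (never hard). Finish like that, still holding the probe there, and leave the jar, mug and tape roll where they are.

Things in the scene. Friction and masses are not known exactly. Their poses are not given: they have to be found in the camera images.
- coolbox: Open orange cool box with a white liner, fixed to the bench, turned up to 0.3 rad either way. Outside 200 (its x) x 260 (its y) x 115 mm high, walls and floor 20 mm thick, so the inside is 160 x 220 mm. Origin: centre of its underside on the bench; z up; its -x side faces the robot, its -y side (the robot's right) carries the sloping plate on a housing that stands out 70 mm.
- spot (a point): Centre of the yellow spot (24 mm across, black rim 31 mm across, black dot in the middle) on the bare aluminium plate (66 x 56 mm) on the cool box's -y side; 167 mm from the box origin along its -y and 105 mm above the bench. The plate slopes 25 degrees, facing up and away from the box: this point's z axis is the plate's outward normal (65 degrees above level, towards the box's -y side), its x axis is level and parallel to the box's x. The plate is rigid.
- pack_a_center (a point): Blue hard-shell ice pack, rigid, 80 (x) x 45 (y) x 30 (z) mm, about 110 g, lying flat on the bench at any yaw. Point: its centre, 15 mm above the bench. White ribs on top, white cap on one 45 mm end (+x) that stands out 4 mm.
- pack_b_center (a point): The second blue ice pack, the same as the first.
- probe_center (a point): Yellow temperature probe, about 125 g, standing upright in its stand. Point: the centre of its square handle, 24 x 24 mm and 70 mm long along z; x and y axes are square to the handle's flat sides; z runs from the tip to the handle's top. Below the handle is a steel shaft 10 mm thick and 42 mm long, then the sprung tip, whose end is 100 mm below this point when not pressed. The handle's lower end rests on the stand's top, so this point starts 110 mm above the bench.
- probe_end (a point): The outer end of the probe's copper ball tip (10 mm ball), on the probe's axis.
- tip (a joint): How far the sprung tip is pushed into the probe: 0 free to 0.012 m fully in. The spring takes 0.4 N per mm (about 2.4 N half way, 4.8 N fully in, where it stops hard).
- stand: Grey fixed probe stand, a 60 x 60 x 75 mm block with a 16 mm square hole down its middle in which the shaft stands loosely; lift the probe at least 70 mm to clear it. Origin: centre of its underside on the bench.
- probe: The same probe; origin on its axis at the lower end of the handle, 35 mm below the handle's centre, z towards the handle's top.
- pack_a: The first ice pack; origin at the centre of its underside.
- pack_b: The second ice pack; origin at the centre of its underside.
- jar: Bystander: closed glass jar with a green cap, 56 mm across, 85 mm tall, among the packs. Origin: centre of its underside. Leave it alone.
- mug: Bystander: blue mug, 76 mm across, 85 mm tall, handle at its +y. Origin: centre of its underside. Leave it alone.
- tape: Bystander: roll of brown tape lying flat, 84 mm across, 35 mm high. Origin: centre of its underside. Leave it alone.
Things that resemble listed ones, but are neither listed nor needed, are in the scene too. Leave any purple or turquoise look-alike of the pack_a alone.

How it is judged:
On the way, in this order (a step that is already met when the one before it is completed fails the run):
1. both ice packs lie in the cool box, let go (x of pack_a_center in the frame of coolbox between -0.08 and 0.08 m and y of pack_a_center in the frame of coolbox between -0.11 and 0.11 m and z of pack_a_center in the frame of coolbox between 0.015 and 0.1 m and contact force between each of pack_a, pack_b and the fingers below 0.2 N and linear speed of each of pack_a, pack_b below 0.05 m/s and x of pack_b_center in the frame of coolbox between -0.08 and 0.08 m and y of pack_b_center in the frame of coolbox between -0.11 and 0.11 m and z of pack_b_center in the frame of coolbox between 0.015 and 0.1 m), for 0.2 s.
2. the probe is lifted clear of its stand (height (world z) of probe_end above 0.08 m and contact force between probe and the fingers above 1 N), for 0.2 s.
At the end, for the whole second after the job is handed in: Both packs lie still in the cool box, let go. The gripper holds the probe still, clear of its stand: tip end within 12 mm of the spot's centre, axis within 0.17 rad of the plate's normal, tip pushed in 2 to 11.5 mm, pressing with 1 to 4.6 N (all of step 1 and distance between probe_end and spot below 0.012 m and angle between the z axis of probe and the z axis of spot, either way round below 0.17 rad and contact force between probe and coolbox between 1 and 4.6 N and value of joint tip between 0.002 and 0.0115 m and contact force between probe and the fingers above 1 N and contact force between probe and stand below 0.1 N and linear speed of probe below 0.02 m/s); the arm keeps its last pose, push and grip.
It fails at once if the probe is pressed hard on the cool box or its plate (over 15 N) (contact force between probe and coolbox above 15 N).
It fails at once if the jar is moved more than 30 mm or tipped (distance of jar from where it was at the start of the episode above 0.03 m or angle between jar's own z axis and vertical above 0.4 rad).
It fails at once if the mug is moved more than 30 mm or tipped (distance of mug from where it was at the start of the episode above 0.03 m or angle between mug's own z axis and vertical above 0.4 rad).
It fails at once if the tape is moved more than 30 mm or tipped (distance of tape from where it was at the start of the episode above 0.03 m or angle between tape's own z axis and vertical above 0.4 rad).
It also fails if it takes over 70 s, if anything falls off the work surface, if the arm or the gripper's body presses on something with over 40 N, if the wrist force passes 120 N, or if a joint passes its speed limit or range.

## Working session

There is one attempt and no reset: what is moved stays moved. The work goes in short steps, Python scripts to look and compute and a tool call to move; the robot and the scene stay as the last step left them, time stands still between calls to the robot, and variables do not carry over. Pictures are saved under pics/ and viewed, at most 10 in all, crops included, and the job is handed in when it is done.

Besides the shell and the picture viewer there is one more tool, called by a JSON object that holds its "fn" and its "kwargs", one argument or row to a line. jog_arm: Moves the arm, as the interface text tells. Scaled input: -1 to 1 covers 40 cm each way for a shift and 2 pi rad each way for a turn. Its arguments: {"type":"object","properties":{"series":{"type":"array"},"force":{"type":"number"}},"required":["series"]}

```bash
mkdir -p pics; ls; python3 - <<'E'
from station import manip
import cv2,numpy as np
a,d=manip.snapshot("top"); b,e=manip.snapshot("scene")
np.savez("/tmp/s.npz",a=a,d=d,b=b,e=e)
cv2.imwrite("pics/top.png",a[:,:,::-1]); cv2.imwrite("pics/scene.png",b[:,:,::-1])
for c in("top","scene","wrist"): print(c,manip.get_calibration(c))
print(manip.state(),manip.pinch_z)
E
```

```text
pics
top {'camera_matrix': array([[444.63514905,   0.        , 280.52791948],
       [  0.        , 444.63514905, 200.26886427],
       [  0.        ,   0.        ,   1.        ]]), 'rvec': array([ 2.11459005, -2.16064767,  0.18360636]), 'tvec': array([0.02221929, 0.56021994, 1.07619095])}
scene {'camera_matrix': array([[516.15566097,   0.        , 277.39019013],
       [  0.        , 516.15566097, 207.76628042],
       [  0.        ,   0.        ,   1.        ]]), 'rvec': array([ 2.04752611,  1.36387855, -0.57051551]), 'tvec': array([-0.20354176, -0.32052522,  1.71800323])}
wrist {'camera_matrix': array([[349.68047944,   0.        , 277.70066033],
       [  0.        , 349.68047944, 213.42086858],
       [  0.        ,   0.        ,   1.        ]]), 'rvec': array([-2.33945967, -1.69684336, -0.2511621 ]), 'tvec': array([-0.62374768, -0.03841459,  0.37969241])}
{'t': 0.1, 'q': array([-1.31692256,  0.38416672,  0.01636455,  1.37103859, -0.00631803,
        1.38815889, -0.0464903 ]), 'qd': array([ 0.00131357, -0.00211449, -0.00163766, -0.00105762,  0.00039914,
        0.0002469 , -0.00077197]), 'joint_efforts': array([ 3.68993729e-03, -6.29126072e+01,  8.47795140e-01, -3.72767544e+01,
        1.67808076e-02,  1.04243041e-02,  2.09571219e-06]), 'eef_pos': array([0.19448995, 0.5934602 , 0.20277565]), 'orientation': array([-4.95343048e-01, -3.10202165e+00,  2.67334992e-03]), 'contact_force': array([-0.02490739,  0.05356602,  0.11241079]), 'torque': array([-0.01285379,  0.01282932,  0.02863963]), 'grip_force': 0.0, 'width': 0.0852766101792658} -0.0187
```

View pics/top.png

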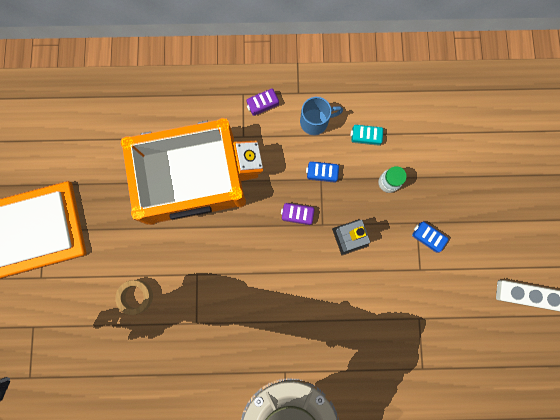

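View pics/scene.png

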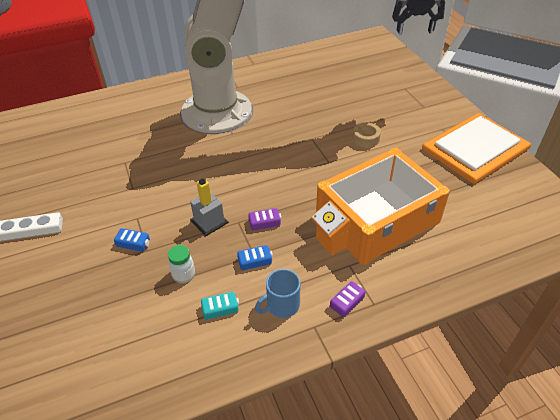

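The top view shows the box at (185,170) with the spot at (250,156), the stand and probe at (355,235), the jar at (393,179), the mug at (317,115) and the tape at (132,295). There are five pack-like items: blue at (323,171) and (431,236), purple at (297,213) and (263,101), and turquoise at (367,134). The two blue ones fit the description. I'll confirm them in one crop and measure everything.

```bash
cat > h.py <<'E'
import numpy as np,cv2
from scipy.spatial.transform import Rotation as R
from station import manip
def cloud(d,cal):
    K=cal["camera_matrix"];v,u=np.mgrid[:d.shape[0],:d.shape[1]]
    p=np.stack([(u-K[0,2])*d/K[0,0],(v-K[1,2])*d/K[1,1],d],-1)
    return (p-cal["tvec"])@R.from_rotvec(cal["rvec"]).as_matrix()
def rect(P):
    (c,s,a)=cv2.minAreaRect((P[:,:2]*1000).astype(np.float32)); 
    if s[0]<s[1]: s=s[::-1];a+=90
    return np.round(c,1),np.round(s,1),round((a+90)%180-90,1)
def comps(m,n=25):
    k,l,st,ce=cv2.connectedComponentsWithStats(m.astype(np.uint8)); 
    return [(l==i) for i in range(1,k) if st[i,4]>=n]
E
python3 - <<'E'
from h import *
z=np.load("/tmp/s.npz")
cv2.imwrite("pics/crop.png",cv2.resize(z["a"][80:270,230:470,::-1],None,fx=3.2,fy=3.0,interpolation=cv2.INTER_CUBIC))
for im,d,n in((z["a"],z["d"],"top"),(z["b"],z["e"],"scene")):
    P=cloud(d,manip.get_calibration(n)); print(n)
    hsv=cv2.cvtColor(im,cv2.COLOR_RGB2HSV);H,S,V=[hsv[...,i].astype(int) for i in range(3)]
    X=P[...,0];Z=P[...,2];ok=(d>0)&(X>.2)&(X<.9)&(abs(P[...,1])<.5)
    for nm,m in (("blue",ok&(H>100)&(H<122)&(S>120)&(Z>.02)&(Z<.045)),("packtop",ok&(Z>.022)&(Z<.04)),("jar/tape green",ok&(H>40)&(H<80)&(S>100)&(Z>.06)),
      ("orange rim",ok&(Z>.106)&(Z<.125)&(S>130)&(H<25)),("standtop",ok&(Z>.066)&(Z<.083)&(S<90)),("yel",ok&(H>20)&(H<35)&(S>150)&(Z>.08)),
      ("plate",ok&(Z>.085)&(Z<.125)&(S<60)),("probe",ok&(Z>.125)&(Z<.165)),("mug",ok&(Z>.075)&(Z<.095)&(H>95)&(H<125))):
        for c in comps(m):
            q=P[c]; print(nm,len(q),*rect(q),"z",np.round(np.percentile(q[:,2],[5,50,95]),3))
E
```

```text
top
blue 91 [803.6 -88.4] [65.4 26.5] 79.6 z [0.022 0.034 0.045]
blue 27 [ 792.8 -141.3] [24.6  7.2] -84.6 z [0.024 0.029 0.042]
blue 78 [756.9 -77.4] [71.8 28.5] 74.6 z [0.022 0.032 0.043]
blue 418 [ 639.1 -101.6] [79.9 45.9] 82.3 z [0.025 0.03  0.034]
blue 441 [ 461.9 -370. ] [80.4 45.5] 53.0 z [0.025 0.03  0.034]
packtop 485 [833.8  53.7] [83.6 46.2] -65.2 z [0.025 0.031 0.035]
packtop 65 [803.9 -89. ] [65.  25.7] 78.1 z [0.023 0.032 0.039]
packtop 32 [ 791.9 -137.2] [24.   8.4] -77.5 z [0.024 0.028 0.037]
packtop 57 [756.4 -77.3] [70.1 24.6] 75.5 z [0.023 0.029 0.038]
packtop 508 [ 737.  -221.2] [83.8 45.2] 82.3 z [0.025 0.031 0.034]
packtop 2422 [642.5 253.6] [211.5 140.4] -79.5 z [0.022 0.024 0.032]
packtop 519 [639.4 -99.6] [83.9 45.9] 82.0 z [0.026 0.03  0.034]
packtop 30 [625.4  92.1] [46.4  7.2] -72.8 z [0.023 0.031 0.037]
packtop 28 [ 589.2 -262.2] [39.7  8.2] 58.3 z [0.025 0.031 0.039]
packtop 40 [549.5 143. ] [83.4  7.2] -76.7 z [0.024 0.032 0.039]
packtop 544 [529.9 -31.2] [83.7 45.3] 79.7 z [0.025 0.03  0.034]
packtop 32 [517.1 325.8] [64.5  3.5] -78.3 z [0.025 0.032 0
[... 2773 characters left out ...]
0.111]
plate 561 [588.2 203.5] [265.4 122.8] -43.4 z [0.088 0.104 0.116]
plate 412 [618.6 355.8] [159.2  34.1] -1.4 z [0.087 0.102 0.115]
plate 70 [721.9 333.8] [26.   6.8] -80.0 z [0.087 0.102 0.114]
plate 481 [661.3  84.9] [69.3 51.3] 11.2 z [0.093 0.105 0.116]
plate 31 [721.1 197.3] [77.1  4.8] -79.5 z [0.113 0.115 0.119]
plate 78 [746.7 198. ] [25.9  7.3] -83.1 z [0.087 0.102 0.114]
probe 138 [ 467.6 -167.3] [28.  24.6] 17.8 z [0.126 0.142 0.151]
mug 148 [ 468.5 -168. ] [59.3 58. ] 14.7 z [0.075 0.077 0.079]
mug 27 [723.2 333. ] [22.2  5.4] -84.6 z [0.082 0.088 0.094]
mug 29 [747.7 196.2] [21.5  5. ] 88.9 z [0.081 0.088 0.094]
mug 312 [781.2 -83.7] [75.3 74.8] -22.4 z [0.076 0.083 0.088]
```

View pics/crop.png

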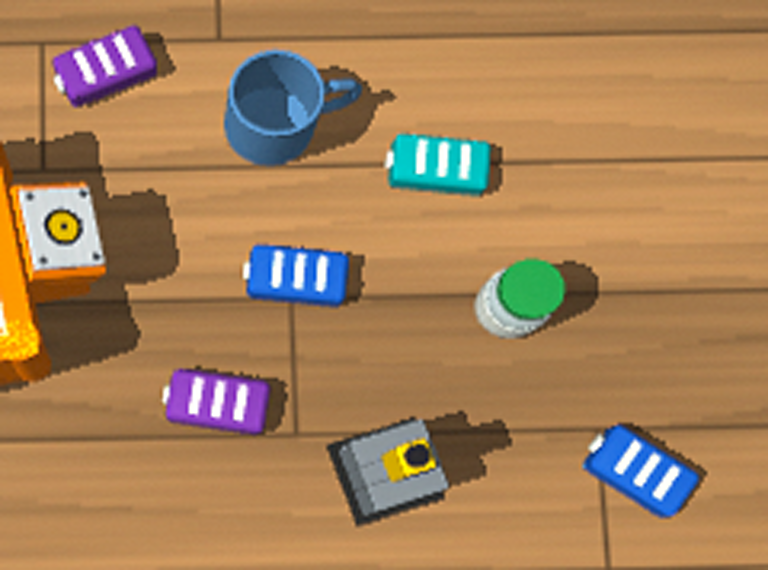

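The crop confirms the two blue packs at crop (298,273) and (643,470), both with white caps on the left. The purple and turquoise ones are look-alikes. I'll start with the nearer pack, pack 1: centre (0.639,-0.102), long axis at 82°.

{"fn": "jog_arm", "kwargs": {
  "series": [
    {"dx":0.0555,"dy":-0.0868,"az":-0.0111,"jaw":1},
    {"dx":0.0555,"dy":-0.0868,"az":-0.0111},
    {"dx":0.0555,"dy":-0.0868,"az":-0.0111},
    {"dx":0.0555,"dy":-0.0868,"az":-0.0111},
    {"dx":0.0555,"dy":-0.0868,"az":-0.0111},
    {"dx":0.0555,"dy":-0.0868,"az":-0.0111},
    {"dx":0.0555,"dy":-0.0868,"az":-0.0111},
    {"dx":0.0555,"dy":-0.0868,"az":-0.0111},
    {"dx":0.0555,"dy":-0.0868,"az":-0.0111},
    {"dx":0.0555,"dy":-0.0868,"az":-0.0111},
    {"dx":0.0555,"dy":-0.0868,"az":-0.0111},
    {"dx":0.0555,"dy":-0.0868,"az":-0.0111},
    {"dx":0.0555,"dy":-0.0868,"az":-0.0111},
    {"dx":0.0555,"dy":-0.0868,"az":-0.0111},
    {"dx":0.0555,"dy":-0.0868,"az":-0.0111},
    {"dx":0.0555,"dy":-0.0868,"az":-0.0111},
    {"dx":0.0555,"dy":-0.0868,"az":-0.0111},
    {"dx":0.0555,"dy":-0.0868,"az":-0.0111},
    {"dx":0.0555,"dy":-0.0868,"az":-0.0111},
    {"dx":0.0555,"dy":-0.0868,"az":-0.0111}
  ],
  "force": 60
}}

```text
$.series[0]: bad value
```

{"fn": "jog_arm", "kwargs": {
  "series": [
    {"dx":0.0555,"dy":-0.0868,"dz":0,"ax":0,"ay":0,"az":-0.0111,"jaw":1}
  ],
  "force": 60
}}

```text
t: 0.18
eef_pos: [0.2096, 0.5633, 0.2014]
orientation: [-0.584, -3.082, 0.002]
contact_force: [-0.8, 0.7, 0.4]
width: 0.0857
grip_force: 0.0
```

{"fn": "jog_arm", "kwargs": {
  "series": [
    {"dx":0.0555,"dy":-0.0868,"dz":0,"ax":0,"ay":0,"az":-0.0111,"jaw":1},
    {"dx":0.0555,"dy":-0.0868,"dz":0,"ax":0,"ay":0,"az":-0.0111,"jaw":1},
    {"dx":0.0555,"dy":-0.0868,"dz":0,"ax":0,"ay":0,"az":-0.0111,"jaw":1},
    {"dx":0.0555,"dy":-0.0868,"dz":0,"ax":0,"ay":0,"az":-0.0111,"jaw":1},
    {"dx":0.0555,"dy":-0.0868,"dz":0,"ax":0,"ay":0,"az":-0.0111,"jaw":1},
    {"dx":0.0555,"dy":-0.0868,"dz":0,"ax":0,"ay":0,"az":-0.0111,"jaw":1},
    {"dx":0.0555,"dy":-0.0868,"dz":0,"ax":0,"ay":0,"az":-0.0111,"jaw":1},
    {"dx":0.0555,"dy":-0.0868,"dz":0,"ax":0,"ay":0,"az":-0.0111,"jaw":1},
    {"dx":0.0555,"dy":-0.0868,"dz":0,"ax":0,"ay":0,"az":-0.0111,"jaw":1},
    {"dx":0.0555,"dy":-0.0868,"dz":0,"ax":0,"ay":0,"az":-0.0111,"jaw":1},
    {"dx":0.0555,"dy":-0.0868,"dz":0,"ax":0,"ay":0,"az":-0.0111,"jaw":1},
    {"dx":0.0555,"dy":-0.0868,"dz":0,"ax":0,"ay":0,"az":-0.0111,"jaw":1},
    {"dx":0.0555,"dy":-0.0868,"dz":0,"ax":0,"ay":0,"az":-0.0111,"jaw":1},
    {"dx":0.0555,"dy":-0.0868,"dz":0,"ax":0,"ay":0,"az":-0.0111,"jaw":1},
    {"dx":0.0555,"dy":-0.0868,"dz":0,"ax":0,"ay":0,"az":-0.0111,"jaw":1},
    {"dx":0.0555,"dy":-0.0868,"dz":0,"ax":0,"ay":0,"az":-0.0111,"jaw":1},
    {"dx":0.0555,"dy":-0.0868,"dz":0,"ax":0,"ay":0,"az":-0.0111,"jaw":1},
    {"dx":0.0555,"dy":-0.0868,"dz":0,"ax":0,"ay":0,"az":-0.0111,"jaw":1},
    {"dx":0.0555,"dy":-0.0868,"dz":0,"ax":0,"ay":0,"az":-0.0111,"jaw":1},
    {"dx":0,"dy":0,"dz":0,"ax":0,"ay":0,"az":0,"jaw":1}
  ]
}}

```text
t: 1.85
eef_pos: [0.639, -0.1101, 0.2014]
orientation: [2.385, 2.042, -0.01]
contact_force: [-1.3, -0.9, -0.1]
width: 0.0858
grip_force: 0.0
```

```bash
cat >> h.py <<'E'
def tool():
    s=manip.state();M=R.from_rotvec(s["orientation"]).as_matrix()
    a=np.degrees(np.arctan2(M[1,1],M[0,1]))
    print("t",round(s["t"],2),"pos",np.round(s["eef_pos"],4),"yang",round(a,1),"z",np.round(M[:,2],3),"w",round(s["width"],4),"grip",round(s["grip_force"],1),"F",np.round(s["contact_force"],1),"q",np.round(s["q"],2)); return s,M
E
python3 -c "
from h import *
tool()"
```

```text
t 1.85 pos [ 0.639  -0.1101  0.2014] yang -8.9 z [-0.003 -0.006 -1.   ] w 0.0858 grip 0.0 F [-1.3 -0.9 -0.1] q [-0.33  0.5   0.68  1.32 -0.3   1.43  0.18]
```

{"fn": "jog_arm", "kwargs": {
  "series": [
    {"dx":0,"dy":0,"dz":-0.095,"ax":0,"ay":0,"az":0,"jaw":1},
    {"dx":0,"dy":0,"dz":-0.095,"ax":0,"ay":0,"az":0,"jaw":1},
    {"dx":0,"dy":0,"dz":-0.095,"ax":0,"ay":0,"az":0,"jaw":1},
    {"dx":0,"dy":0,"dz":-0.05,"ax":0,"ay":0,"az":0,"jaw":1},
    {"dx":0,"dy":0,"dz":0,"ax":0,"ay":0,"az":0,"jaw":1},
    {"dx":0,"dy":0,"dz":0,"ax":0,"ay":0,"az":0,"jaw":1}
  ]
}}

```text
t: 2.35
eef_pos: [0.6377, -0.1003, 0.0688]
orientation: [-2.371, -2.059, 0.003]
contact_force: [0.7, -0.0, 0.7]
width: 0.0855
grip_force: 0.0
```

{"fn": "jog_arm", "kwargs": {
  "series": [
    {"dx":0,"dy":0,"dz":-0.06,"ax":0,"ay":0,"az":0,"jaw":1},
    {"dx":0,"dy":0,"dz":-0.06,"ax":0,"ay":0,"az":0,"jaw":1},
    {"dx":0,"dy":0,"dz":-0.045,"ax":0,"ay":0,"az":0,"jaw":1},
    {"dx":0,"dy":0,"dz":0,"ax":0,"ay":0,"az":0,"jaw":1},
    {"dx":0,"dy":0,"dz":0,"ax":0,"ay":0,"az":0,"jaw":0},
    {"dx":0,"dy":0,"dz":0,"ax":0,"ay":0,"az":0,"jaw":0},
    {"dx":0,"dy":0,"dz":0,"ax":0,"ay":0,"az":0,"jaw":0},
    {"dx":0,"dy":0,"dz":0,"ax":0,"ay":0,"az":0,"jaw":0},
    {"dx":0,"dy":0,"dz":0,"ax":0,"ay":0,"az":0,"jaw":0},
    {"dx":0,"dy":0,"dz":0,"ax":0,"ay":0,"az":0,"jaw":0}
  ],
  "force": 60
}}

```text
t: 3.18
eef_pos: [0.6391, -0.1005, 0.0044]
orientation: [2.372, 2.059, 0.001]
contact_force: [0.7, 0.2, -0.8]
width: 0.0125
grip_force: 0.0
```

The jaws closed to 12 mm, so the grasp missed. I'll look at why.

```bash
python3 - <<'E'
from h import *
tool()
a,d=manip.snapshot("top"); w,e=manip.snapshot("wrist")
cv2.imwrite("pics/miss.png",np.hstack([cv2.resize(a[80:270,230:470,::-1],(400,317)),cv2.resize(w[:,:,::-1],(400,317))]))
tool()
E
```

```text
t 3.18 pos [ 0.6391 -0.1005  0.0044] yang -8.1 z [ 0.001  0.    -1.   ] w 0.0125 grip 0.0 F [ 0.7  0.2 -0.8] q [-0.3   0.65  0.59  1.55 -0.4   1.06  0.25]
t 3.28 pos [ 0.6388 -0.1004  0.004 ] yang -8.1 z [ 0.  0. -1.] w 0.0001 grip 0.0 F [ 0.5 -0.9 -0.8] q [-0.3   0.65  0.59  1.55 -0.4   1.06  0.25]
```

View pics/miss.png

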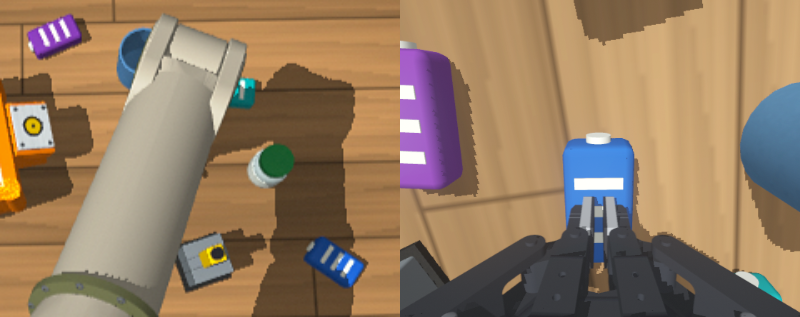

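The wrist view shows the blue pack still in place (cap at the top, around (598,140) in the composite) with the shut fingers seemingly over its near part. I'll measure the fingertips and the pack in the wrist depth image.

```bash
python3 - <<'E'
from h import *
cal=manip.get_calibration("wrist")
w,e=manip.snapshot("wrist"); P=cloud(e,cal)
hsv=cv2.cvtColor(w,cv2.COLOR_RGB2HSV);H,S,V=[hsv[...,i].astype(int) for i in range(3)]
m=(H>105)&(H<122)&(S>150)&(e>0)&(P[...,2]>.0)
for c in comps(m,150): print(rect(P[c]),np.round(np.percentile(P[c],[2,50,98],axis=0),4).tolist(),c.sum(),np.argwhere(c).mean(0))
# strip of depth along the finger centre, col 190..215 in 560 px scale
for r in range(170,420,12): print(r,[ (np.round(P[r,c],3).tolist(),w[r,c].tolist()) for c in (265,278,292)])
E
```

```text
(array([640.2, -92. ]), array([60.2, 44. ]), 82.5) [[0.6185, -0.1128, 0.0147], [0.6426, -0.0758, 0.0297], [0.6626, -0.061, 0.0313]] 7162 [230.51172857 278.24071488]
170 [([0.638, -0.056, 0.0], [194, 158, 114]), ([0.645, -0.057, 0.001], [191, 155, 112]), ([0.652, -0.058, 0.001], [204, 166, 120])]
182 [([0.639, -0.058, 0.021], [247, 249, 242]), ([0.645, -0.059, 0.022], [240, 242, 234]), ([0.651, -0.06, 0.02], [197, 198, 191])]
194 [([0.638, -0.062, 0.026], [68, 127, 211]), ([0.644, -0.063, 0.026], [67, 126, 211]), ([0.65, -0.064, 0.026], [66, 126, 212])]
206 [([0.638, -0.067, 0.03], [73, 142, 228]), ([0.643, -0.067, 0.03], [71, 142, 227]), ([0.649, -0.068, 0.03], [70, 140, 227])]
218 [([0.637, -0.072, 0.03], [73, 141, 227]), ([0.643, -0.073, 0.031], [73, 141, 226]), ([0.649, -0.074, 0.03], [72, 141, 226])]
230 [([0.636, -0.077, 0.031], [74, 141, 226]), ([0.642, -0.079, 0.029], [74, 142, 226]), ([0.648, -0.079, 0.03], [74, 141, 226])]
242 [([0.636, -0.083, 0.032], [255, 255, 251]), ([0.641, -0.084, 0.031], [255, 255, 251]), ([0.649, -0.027, 0.174], [255, 255, 251])]
254 [([0.634, -0.089
[... 1040 characters left out ...]
 ([0.637, -0.109, 0.07], [73, 63, 54]), ([0.644, -0.088, 0.097], [51, 53, 56])]
362 [([0.634, -0.104, 0.081], [44, 45, 48]), ([0.629, -0.172, -0.0], [186, 149, 105]), ([0.644, -0.093, 0.096], [52, 52, 57])]
374 [([0.633, -0.108, 0.083], [41, 42, 43]), ([0.628, -0.18, 0.001], [112, 86, 61]), ([0.643, -0.096, 0.097], [48, 49, 52])]
386 [([0.637, -0.091, 0.106], [39, 41, 43]), ([0.626, -0.189, 0.001], [111, 86, 60]), ([0.643, -0.092, 0.106], [58, 59, 64])]
398 [([0.637, -0.09, 0.11], [45, 45, 50]), ([0.64, -0.089, 0.111], [56, 56, 63]), ([0.643, -0.09, 0.111], [57, 56, 63])]
410 [([0.637, -0.089, 0.115], [54, 56, 59]), ([0.64, -0.09, 0.114], [58, 59, 63]), ([0.643, -0.09, 0.114], [58, 59, 64])]
```

The wrist depth puts the shut fingertips at z≈0.034 while the state says 0.004. So the reported z is about 30 mm too low in practice, and the jaws closed just above the pack. I'll open, go 26 mm lower and watch the force.

{"fn": "jog_arm", "kwargs": {
  "series": [
    {"dx":0,"dy":0,"dz":0,"ax":0,"ay":0,"az":0,"jaw":1},
    {"dx":0,"dy":0,"dz":0,"ax":0,"ay":0,"az":0,"jaw":1},
    {"dx":0,"dy":0,"dz":0,"ax":0,"ay":0,"az":0,"jaw":1},
    {"dx":0,"dy":0,"dz":0,"ax":0,"ay":0,"az":0,"jaw":1},
    {"dx":0,"dy":0,"dz":0,"ax":0,"ay":0,"az":0,"jaw":1},
    {"dx":0,"dy":0,"dz":0,"ax":0,"ay":0,"az":0,"jaw":1},
    {"dx":0,"dy":0,"dz":0,"ax":0,"ay":0,"az":0,"jaw":1},
    {"dx":0,"dy":0,"dz":-0.02,"ax":0,"ay":0,"az":0,"jaw":1},
    {"dx":0,"dy":0,"dz":-0.02,"ax":0,"ay":0,"az":0,"jaw":1},
    {"dx":0,"dy":0,"dz":-0.02,"ax":0,"ay":0,"az":0,"jaw":1},
    {"dx":0,"dy":0,"dz":0,"ax":0,"ay":0,"az":0,"jaw":1},
    {"dx":0,"dy":0,"dz":0,"ax":0,"ay":0,"az":0,"jaw":1}
  ]
}}

```text
t: 4.33
eef_pos: [0.6378, -0.1004, -0.0216]
orientation: [-2.371, -2.059, 0.002]
contact_force: [1.2, -0.3, 0.1]
width: 0.0851
grip_force: 0.0
```

```bash
python3 - <<'E'
from h import *
tool(); cal=manip.get_calibration("wrist")
w,e=manip.snapshot("wrist"); P=cloud(e,cal)
cv2.imwrite("pics/w2.png",w[:,:,::-1])
print(R.from_rotvec(cal["rvec"]).as_matrix().T@-cal["tvec"])
E
```

```text
t 4.33 pos [ 0.6378 -0.1004 -0.0216] yang -8.1 z [-0.002  0.    -1.   ] w 0.0851 grip 0.0 F [ 1.2 -0.3  0.1] q [-0.29  0.68  0.58  1.57 -0.42  1.02  0.26]
[ 0.64828694 -0.02711391  0.14893321]
```

View pics/w2.png

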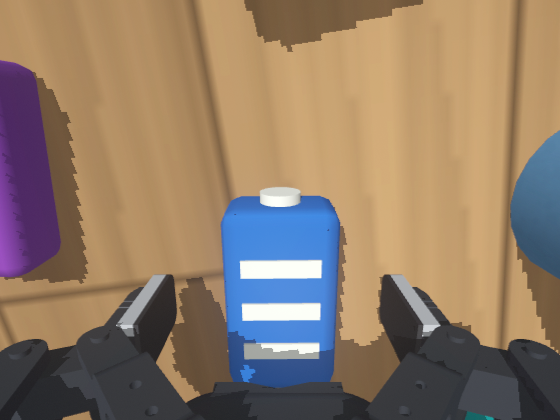

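The fingers (pads near (150,300) and (405,300)) straddle the pack, with no contact. I'll close and lift a little.

{"fn": "jog_arm", "kwargs": {
  "series": [
    {"dx":0,"dy":0,"dz":0,"ax":0,"ay":0,"az":0,"jaw":0},
    {"dx":0,"dy":0,"dz":0,"ax":0,"ay":0,"az":0,"jaw":0},
    {"dx":0,"dy":0,"dz":0,"ax":0,"ay":0,"az":0,"jaw":0},
    {"dx":0,"dy":0,"dz":0,"ax":0,"ay":0,"az":0,"jaw":0},
    {"dx":0,"dy":0,"dz":0,"ax":0,"ay":0,"az":0,"jaw":0},
    {"dx":0,"dy":0,"dz":0,"ax":0,"ay":0,"az":0,"jaw":0},
    {"dx":0,"dy":0,"dz":0,"ax":0,"ay":0,"az":0,"jaw":0},
    {"dx":0,"dy":0,"dz":0.06,"ax":0,"ay":0,"az":0,"jaw":0},
    {"dx":0,"dy":0,"dz":0.06,"ax":0,"ay":0,"az":0,"jaw":0},
    {"dx":0,"dy":0,"dz":0,"ax":0,"ay":0,"az":0,"jaw":0}
  ]
}}

```text
t: 5.22
eef_pos: [0.6411, -0.1013, 0.032]
orientation: [2.369, 2.057, 0.006]
contact_force: [1.1, -1.6, 0.0]
width: 0.0436
grip_force: 62.4
```

{"fn": "jog_arm", "kwargs": {
  "series": [
    {"dx":0,"dy":0,"dz":0.08,"ax":0,"ay":0,"az":0,"jaw":0},
    {"dx":0,"dy":0,"dz":0.08,"ax":0,"ay":0,"az":0,"jaw":0},
    {"dx":0,"dy":0,"dz":0.08,"ax":0,"ay":0,"az":0,"jaw":0},
    {"dx":0,"dy":0,"dz":0.08,"ax":0,"ay":0,"az":0,"jaw":0},
    {"dx":0,"dy":0.075,"dz":0,"ax":0,"ay":0,"az":0.005,"jaw":0},
    {"dx":0,"dy":0.075,"dz":0,"ax":0,"ay":0,"az":0.005,"jaw":0},
    {"dx":0,"dy":0.075,"dz":0,"ax":0,"ay":0,"az":0.005,"jaw":0},
    {"dx":0,"dy":0.075,"dz":0,"ax":0,"ay":0,"az":0.005,"jaw":0},
    {"dx":0,"dy":0.075,"dz":0,"ax":0,"ay":0,"az":0.005,"jaw":0},
    {"dx":0,"dy":0.075,"dz":0,"ax":0,"ay":0,"az":0.005,"jaw":0},
    {"dx":0,"dy":0.075,"dz":0,"ax":0,"ay":0,"az":0.005,"jaw":0},
    {"dx":0,"dy":0.075,"dz":0,"ax":0,"ay":0,"az":0.005,"jaw":0},
    {"dx":0,"dy":0.075,"dz":0,"ax":0,"ay":0,"az":0.005,"jaw":0},
    {"dx":0,"dy":0.075,"dz":0,"ax":0,"ay":0,"az":0.005,"jaw":0},
    {"dx":0,"dy":0,"dz":0,"ax":0,"ay":0,"az":0,"jaw":0},
    {"dx":0,"dy":0,"dz":0,"ax":0,"ay":0,"az":0,"jaw":0},
    {"dx":0,"dy":0,"dz":0,"ax":0,"ay":0,"az":0,"jaw":0}
  ]
}}

```text
t: 6.63
eef_pos: [0.6383, 0.199, 0.1547]
orientation: [-2.021, -2.405, 0.003]
contact_force: [0.2, -0.1, -1.3]
width: 0.044
grip_force: 62.2
```

{"fn": "jog_arm", "kwargs": {
  "series": [
    {"dx":0.005,"dy":0,"dz":-0.075,"ax":0,"ay":0,"az":0,"jaw":0},
    {"dx":0,"dy":0,"dz":-0.075,"ax":0,"ay":0,"az":0,"jaw":0},
    {"dx":0,"dy":0,"dz":-0.075,"ax":0,"ay":0,"az":0,"jaw":0},
    {"dx":0,"dy":0,"dz":-0.075,"ax":0,"ay":0,"az":0,"jaw":0},
    {"dx":0,"dy":0,"dz":0,"ax":0,"ay":0,"az":0,"jaw":0},
    {"dx":0,"dy":0,"dz":0,"ax":0,"ay":0,"az":0,"jaw":0},
    {"dx":0,"dy":0,"dz":0,"ax":0,"ay":0,"az":0,"jaw":1},
    {"dx":0,"dy":0,"dz":0,"ax":0,"ay":0,"az":0,"jaw":1},
    {"dx":0,"dy":0,"dz":0,"ax":0,"ay":0,"az":0,"jaw":1},
    {"dx":0,"dy":0,"dz":0,"ax":0,"ay":0,"az":0,"jaw":1},
    {"dx":0,"dy":0,"dz":0,"ax":0,"ay":0,"az":0,"jaw":1},
    {"dx":0,"dy":0,"dz":0,"ax":0,"ay":0,"az":0,"jaw":1},
    {"dx":0,"dy":0,"dz":0.09,"ax":0,"ay":0,"az":0,"jaw":1},
    {"dx":0,"dy":0,"dz":0.09,"ax":0,"ay":0,"az":0,"jaw":1},
    {"dx":0,"dy":0,"dz":0.09,"ax":0,"ay":0,"az":0,"jaw":1},
    {"dx":0,"dy":0,"dz":0.09,"ax":0,"ay":0,"az":0,"jaw":1},
    {"dx":0,"dy":0,"dz":0.04,"ax":0,"ay":0,"az":0,"jaw":1},
    {"dx":0,"dy":0,"dz":0,"ax":0,"ay":0,"az":0,"jaw":1}
  ]
}}

```text
t: 8.13
eef_pos: [0.6431, 0.1998, 0.2018]
orientation: [2.018, 2.402, 0.012]
contact_force: [0.2, -0.2, 0.4]
width: 0.0852
grip_force: 0.0
```

```bash
cat > pk.py <<'E'
from h import *
b,e=manip.snapshot("scene");P=cloud(e,manip.get_calibration("scene"))
hsv=cv2.cvtColor(b,cv2.COLOR_RGB2HSV);H,S,V=[hsv[...,i].astype(int) for i in range(3)]
for c in comps((H>100)&(H<122)&(S>120)&(e>0)&(P[...,2]>.01)&(P[...,2]<.1),60): print(rect(P[c]),np.round(np.percentile(P[c][:,2],[5,50,95]),3),c.sum())
E
python3 -c "
from h import *
tool()
import pk"
```

```text
t 8.13 pos [0.6431 0.1998 0.2018] yang 9.9 z [ 0.008  0.003 -1.   ] w 0.0852 grip 0.0 F [ 0.2 -0.2  0.4] q [-0.69  0.52  0.54  1.25 -0.26  1.43 -0.  ]
(array([644.2, 208.5]), array([49.7, 43.4]), -81.0) [0.037 0.05  0.053] 182
(array([ 463.7, -370.4]), array([81.2, 45.1]), 54.3) [0.013 0.029 0.033] 410
```

{"fn": "jog_arm", "kwargs": {
  "series": [
    {"dx":-0.0282,"dy":-0.0889,"dz":0,"ax":0,"ay":0,"az":-0.00815,"jaw":1},
    {"dx":-0.0282,"dy":-0.0889,"dz":0,"ax":0,"ay":0,"az":-0.00815,"jaw":1},
    {"dx":-0.0282,"dy":-0.0889,"dz":0,"ax":0,"ay":0,"az":-0.00815,"jaw":1},
    {"dx":-0.0282,"dy":-0.0889,"dz":0,"ax":0,"ay":0,"az":-0.00815,"jaw":1},
    {"dx":-0.0282,"dy":-0.0889,"dz":0,"ax":0,"ay":0,"az":-0.00815,"jaw":1},
    {"dx":-0.0282,"dy":-0.0889,"dz":0,"ax":0,"ay":0,"az":-0.00815,"jaw":1},
    {"dx":-0.0282,"dy":-0.0889,"dz":0,"ax":0,"ay":0,"az":-0.00815,"jaw":1},
    {"dx":-0.0282,"dy":-0.0889,"dz":0,"ax":0,"ay":0,"az":-0.00815,"jaw":1},
    {"dx":-0.0282,"dy":-0.0889,"dz":0,"ax":0,"ay":0,"az":-0.00815,"jaw":1},
    {"dx":-0.0282,"dy":-0.0889,"dz":0,"ax":0,"ay":0,"az":-0.00815,"jaw":1},
    {"dx":-0.0282,"dy":-0.0889,"dz":0,"ax":0,"ay":0,"az":-0.00815,"jaw":1},
    {"dx":-0.0282,"dy":-0.0889,"dz":0,"ax":0,"ay":0,"az":-0.00815,"jaw":1},
    {"dx":-0.0282,"dy":-0.0889,"dz":0,"ax":0,"ay":0,"az":-0.00815,"jaw":1},
    {"dx":-0.0282,"dy":-0.0889,"dz":0,"ax":0,"ay":0,"az":-0.00815,"jaw":1},
    {"dx":-0.0282,"dy":-0.0889,"dz":0,"ax":0,"ay":0,"az":-0.00815,"jaw":1},
    {"dx":-0.0282,"dy":-0.0889,"dz":0,"ax":0,"ay":0,"az":-0.00815,"jaw":1},
    {"dx":0,"dy":0,"dz":-0.09,"ax":0,"ay":0,"az":0,"jaw":1},
    {"dx":0,"dy":0,"dz":-0.09,"ax":0,"ay":0,"az":0,"jaw":1},
    {"dx":0,"dy":0,"dz":-0.09,"ax":0,"ay":0,"az":0,"jaw":1},
    {"dx":0,"dy":0,"dz":0,"ax":0,"ay":0,"az":0,"jaw":1}
  ]
}}

```text
t: 9.85
eef_pos: [0.456, -0.3656, 0.0796]
orientation: [-2.802, -1.396, 0.01]
contact_force: [0.3, 1.6, -1.2]
width: 0.0853
grip_force: 0.0
```

```bash
python3 -c "
from h import *
manip.snapshot('scene')
tool()
cal=manip.get_calibration('wrist');w,e=manip.snapshot('wrist'); P=cloud(e,cal)
hsv=cv2.cvtColor(w,cv2.COLOR_RGB2HSV);H,S,V=[hsv[...,i].astype(int) for i in range(3)]
for c in comps((H>105)&(H<122)&(S>150)&(e>0)&(P[...,2]>.02)&(P[...,2]<.04),300): print(rect(P[c]),c.sum())
"
```

```text
t 9.9 pos [ 0.4574 -0.367   0.0835] yang -37.0 z [-0.008  0.005 -1.   ] w 0.0855 grip 0.0 F [ 0.3 -0.1  0.4] q [-0.    0.51  0.84  1.66 -0.4   1.17  0.3 ]
(array([ 462.6, -370.3]), array([78.7, 43.5]), 53.4) 5207
```

{"fn": "jog_arm", "kwargs": {
  "series": [
    {"dx":0,"dy":0,"dz":-0.09,"ax":0,"ay":0,"az":0,"jaw":1},
    {"dx":0,"dy":0,"dz":-0.06,"ax":0,"ay":0,"az":0,"jaw":1},
    {"dx":0,"dy":0,"dz":-0.04,"ax":0,"ay":0,"az":0,"jaw":1},
    {"dx":0,"dy":0,"dz":0,"ax":0,"ay":0,"az":0,"jaw":1},
    {"dx":0,"dy":0,"dz":0,"ax":0,"ay":0,"az":0,"jaw":1}
  ]
}}

```text
t: 10.37
eef_pos: [0.461, -0.3701, 0.0135]
orientation: [2.81, 1.401, 0.001]
contact_force: [0.4, -0.3, 0.3]
width: 0.0854
grip_force: 0.0
```

{"fn": "jog_arm", "kwargs": {
  "series": [
    {"dx":0,"dy":0,"dz":-0.045,"ax":0,"ay":0,"az":0,"jaw":1},
    {"dx":0,"dy":0,"dz":-0.042,"ax":0,"ay":0,"az":0,"jaw":1},
    {"dx":0,"dy":0,"dz":0,"ax":0,"ay":0,"az":0,"jaw":1},
    {"dx":0,"dy":0,"dz":0,"ax":0,"ay":0,"az":0,"jaw":0},
    {"dx":0,"dy":0,"dz":0,"ax":0,"ay":0,"az":0,"jaw":0},
    {"dx":0,"dy":0,"dz":0,"ax":0,"ay":0,"az":0,"jaw":0},
    {"dx":0,"dy":0,"dz":0,"ax":0,"ay":0,"az":0,"jaw":0},
    {"dx":0,"dy":0,"dz":0,"ax":0,"ay":0,"az":0,"jaw":0},
    {"dx":0,"dy":0,"dz":0,"ax":0,"ay":0,"az":0,"jaw":0},
    {"dx":0,"dy":0,"dz":0,"ax":0,"ay":0,"az":0,"jaw":0},
    {"dx":0,"dy":0,"dz":0.08,"ax":0,"ay":0,"az":0,"jaw":0},
    {"dx":0,"dy":0,"dz":0.08,"ax":0,"ay":0,"az":0,"jaw":0},
    {"dx":0,"dy":0,"dz":0.08,"ax":0,"ay":0,"az":0,"jaw":0},
    {"dx":0,"dy":0,"dz":0.08,"ax":0,"ay":0,"az":0,"jaw":0},
    {"dx":0,"dy":0,"dz":0.08,"ax":0,"ay":0,"az":0,"jaw":0},
    {"dx":0,"dy":0,"dz":0.08,"ax":0,"ay":0,"az":0,"jaw":0},
    {"dx":0,"dy":0,"dz":0,"ax":0,"ay":0,"az":0,"jaw":0}
  ]
}}

```text
t: 11.78
eef_pos: [0.4621, -0.3724, 0.1764]
orientation: [2.804, 1.396, 0.008]
contact_force: [0.3, -1.3, -1.8]
width: 0.0437
grip_force: 62.1
```

{"fn": "jog_arm", "kwargs": {
  "series": [
    {"dx":0.0226,"dy":0.0928,"dz":0,"ax":0,"ay":0,"az":0.00724,"jaw":0},
    {"dx":0.0226,"dy":0.0928,"dz":0,"ax":0,"ay":0,"az":0.00724,"jaw":0},
    {"dx":0.0226,"dy":0.0928,"dz":0,"ax":0,"ay":0,"az":0.00724,"jaw":0},
    {"dx":0.0226,"dy":0.0928,"dz":0,"ax":0,"ay":0,"az":0.00724,"jaw":0},
    {"dx":0.0226,"dy":0.0928,"dz":0,"ax":0,"ay":0,"az":0.00724,"jaw":0},
    {"dx":0.0226,"dy":0.0928,"dz":0,"ax":0,"ay":0,"az":0.00724,"jaw":0},
    {"dx":0.0226,"dy":0.0928,"dz":0,"ax":0,"ay":0,"az":0.00724,"jaw":0},
    {"dx":0.0226,"dy":0.0928,"dz":0,"ax":0,"ay":0,"az":0.00724,"jaw":0},
    {"dx":0.0226,"dy":0.0928,"dz":0,"ax":0,"ay":0,"az":0.00724,"jaw":0},
    {"dx":0.0226,"dy":0.0928,"dz":0,"ax":0,"ay":0,"az":0.00724,"jaw":0},
    {"dx":0.0226,"dy":0.0928,"dz":0,"ax":0,"ay":0,"az":0.00724,"jaw":0},
    {"dx":0.0226,"dy":0.0928,"dz":0,"ax":0,"ay":0,"az":0.00724,"jaw":0},
    {"dx":0.0226,"dy":0.0928,"dz":0,"ax":0,"ay":0,"az":0.00724,"jaw":0},
    {"dx":0.0226,"dy":0.0928,"dz":0,"ax":0,"ay":0,"az":0.00724,"jaw":0},
    {"dx":0.0226,"dy":0.0928,"dz":0,"ax":0,"ay":0,"az":0.00724,"jaw":0},
    {"dx":0.0226,"dy":0.0928,"dz":0,"ax":0,"ay":0,"az":0.00724,"jaw":0},
    {"dx":0.0226,"dy":0.0928,"dz":0,"ax":0,"ay":0,"az":0.00724,"jaw":0},
    {"dx":0.0226,"dy":0.0928,"dz":0,"ax":0,"ay":0,"az":0.00724,"jaw":0},
    {"dx":0,"dy":0,"dz":0,"ax":0,"ay":0,"az":0,"jaw":0},
    {"dx":0,"dy":0,"dz":0,"ax":0,"ay":0,"az":0,"jaw":0}
  ]
}}

```text
t: 13.45
eef_pos: [0.622, 0.3021, 0.1678]
orientation: [-2.015, -2.409, 0.002]
contact_force: [0.1, -1.0, -2.0]
width: 0.0438
grip_force: 61.9
```

{"fn": "jog_arm", "kwargs": {
  "series": [
    {"dx":0,"dy":0,"dz":-0.08,"ax":0,"ay":0,"az":0,"jaw":0},
    {"dx":0,"dy":0,"dz":-0.08,"ax":0,"ay":0,"az":0,"jaw":0},
    {"dx":0,"dy":0,"dz":-0.08,"ax":0,"ay":0,"az":0,"jaw":0},
    {"dx":0,"dy":0,"dz":-0.08,"ax":0,"ay":0,"az":0,"jaw":0},
    {"dx":0,"dy":0,"dz":0,"ax":0,"ay":0,"az":0,"jaw":0},
    {"dx":0,"dy":0,"dz":0,"ax":0,"ay":0,"az":0,"jaw":0},
    {"dx":0,"dy":0,"dz":0,"ax":0,"ay":0,"az":0,"jaw":1},
    {"dx":0,"dy":0,"dz":0,"ax":0,"ay":0,"az":0,"jaw":1},
    {"dx":0,"dy":0,"dz":0,"ax":0,"ay":0,"az":0,"jaw":1},
    {"dx":0,"dy":0,"dz":0,"ax":0,"ay":0,"az":0,"jaw":1},
    {"dx":0,"dy":0,"dz":0,"ax":0,"ay":0,"az":0,"jaw":1},
    {"dx":0,"dy":0,"dz":0,"ax":0,"ay":0,"az":0,"jaw":1},
    {"dx":0,"dy":0,"dz":0.09,"ax":0,"ay":0,"az":0,"jaw":1},
    {"dx":0,"dy":0,"dz":0.09,"ax":0,"ay":0,"az":0,"jaw":1},
    {"dx":0,"dy":0,"dz":0.09,"ax":0,"ay":0,"az":0,"jaw":1},
    {"dx":0,"dy":0,"dz":0.09,"ax":0,"ay":0,"az":0,"jaw":1},
    {"dx":0,"dy":0,"dz":0.06,"ax":0,"ay":0,"az":0,"jaw":1},
    {"dx":0,"dy":0,"dz":0,"ax":0,"ay":0,"az":0,"jaw":1}
  ]
}}

```text
t: 14.95
eef_pos: [0.6256, 0.2994, 0.2164]
orientation: [2.019, 2.402, 0.015]
contact_force: [0.6, -0.1, 0.4]
width: 0.0851
grip_force: 0.0
```

```bash
python3 -c "
from h import *
import pk
tool()
cv2.imwrite('pics/box.png',pk.b[:,:,::-1])"
```

```text
(array([630.1, 297.5]), array([79.2, 44.5]), -79.7) [0.033 0.049 0.053] 347
(array([643. , 210.8]), array([50.6, 41.5]), -76.3) [0.036 0.05  0.053] 190
t 15.0 pos [0.6246 0.2991 0.2131] yang 9.9 z [ 0.006  0.003 -1.   ] w 0.0855 grip 0.0 F [-0.3  0.5  0.6] q [-0.8   0.56  0.52  1.16 -0.27  1.48 -0.16]
```

View pics/box.png

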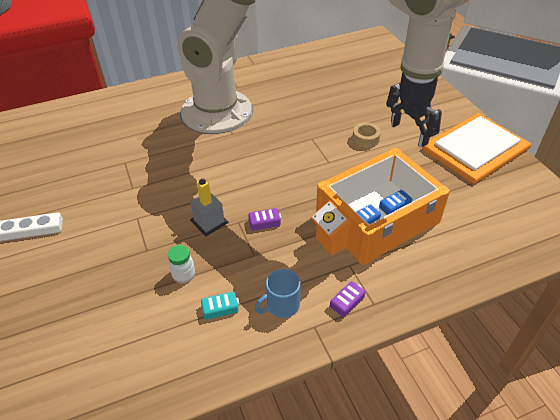

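Both packs lie flat in the box (scene pixels (368,212) and (396,202)). Next is the probe.

{"fn": "jog_arm", "kwargs": {
  "series": [
    {"dx":-0.0304,"dy":-0.0896,"dz":0,"ax":0,"ay":0,"az":0.00154,"jaw":1},
    {"dx":-0.0304,"dy":-0.0896,"dz":0,"ax":0,"ay":0,"az":0.00154,"jaw":1},
    {"dx":-0.0304,"dy":-0.0896,"dz":0,"ax":0,"ay":0,"az":0.00154,"jaw":1},
    {"dx":-0.0304,"dy":-0.0896,"dz":0,"ax":0,"ay":0,"az":0.00154,"jaw":1},
    {"dx":-0.0304,"dy":-0.0896,"dz":0,"ax":0,"ay":0,"az":0.00154,"jaw":1},
    {"dx":-0.0304,"dy":-0.0896,"dz":0,"ax":0,"ay":0,"az":0.00154,"jaw":1},
    {"dx":-0.0304,"dy":-0.0896,"dz":0,"ax":0,"ay":0,"az":0.00154,"jaw":1},
    {"dx":-0.0304,"dy":-0.0896,"dz":0,"ax":0,"ay":0,"az":0.00154,"jaw":1},
    {"dx":-0.0304,"dy":-0.0896,"dz":0,"ax":0,"ay":0,"az":0.00154,"jaw":1},
    {"dx":-0.0304,"dy":-0.0896,"dz":0,"ax":0,"ay":0,"az":0.00154,"jaw":1},
    {"dx":-0.0304,"dy":-0.0896,"dz":0,"ax":0,"ay":0,"az":0.00154,"jaw":1},
    {"dx":-0.0304,"dy":-0.0896,"dz":0,"ax":0,"ay":0,"az":0.00154,"jaw":1},
    {"dx":-0.0304,"dy":-0.0896,"dz":0,"ax":0,"ay":0,"az":0.00154,"jaw":1},
    {"dx":0,"dy":0,"dz":0,"ax":0,"ay":0,"az":0,"jaw":1},
    {"dx":0,"dy":0,"dz":0,"ax":0,"ay":0,"az":0,"jaw":1},
    {"dx":0,"dy":0,"dz":0,"ax":0,"ay":0,"az":0,"jaw":1},
    {"dx":0,"dy":0,"dz":0,"ax":0,"ay":0,"az":0,"jaw":1}
  ]
}}

```text
t: 16.42
eef_pos: [0.465, -0.1657, 0.2082]
orientation: [-1.863, -2.528, 0.001]
contact_force: [-0.1, 0.1, -0.4]
width: 0.0856
grip_force: 0.0
```

```bash
python3 -c "
from h import *
tool()
cal=manip.get_calibration('wrist');w,e=manip.snapshot('wrist'); P=cloud(e,cal)
Z=P[...,2]
for c in comps((e>0)&(Z>.13)&(Z<.165)&(abs(P[...,0]-.467)<.06)&(abs(P[...,1]+.167)<.06),100): print(rect(P[c]),np.percentile(P[c][:,2],[5,50,95]),c.sum())
"
```

```text
t 16.42 pos [ 0.465  -0.1657  0.2082] yang 17.2 z [-0.001  0.    -1.   ] w 0.0856 grip 0.0 F [-0.1  0.1 -0.4] q [-0.42  0.1   0.76  1.74 -0.07  1.33  0.66]
(array([ 466.1, -167.6]), array([24.6, 24. ]), 17.8) [0.13566257 0.14551569 0.15008704] 1234
```

{"fn": "jog_arm", "kwargs": {
  "series": [
    {"dx":0.003,"dy":-0.004,"dz":-0.08,"ax":0,"ay":0,"az":0,"jaw":1},
    {"dx":0,"dy":0,"dz":-0.08,"ax":0,"ay":0,"az":0,"jaw":1},
    {"dx":0,"dy":0,"dz":-0.08,"ax":0,"ay":0,"az":0,"jaw":1},
    {"dx":0,"dy":0,"dz":-0.08,"ax":0,"ay":0,"az":0,"jaw":1},
    {"dx":0,"dy":0,"dz":-0.033,"ax":0,"ay":0,"az":0,"jaw":1},
    {"dx":0,"dy":0,"dz":0,"ax":0,"ay":0,"az":0,"jaw":1},
    {"dx":0,"dy":0,"dz":0,"ax":0,"ay":0,"az":0,"jaw":1},
    {"dx":0,"dy":0,"dz":0,"ax":0,"ay":0,"az":0,"jaw":0},
    {"dx":0,"dy":0,"dz":0,"ax":0,"ay":0,"az":0,"jaw":0},
    {"dx":0,"dy":0,"dz":0,"ax":0,"ay":0,"az":0,"jaw":0},
    {"dx":0,"dy":0,"dz":0,"ax":0,"ay":0,"az":0,"jaw":0},
    {"dx":0,"dy":0,"dz":0,"ax":0,"ay":0,"az":0,"jaw":0},
    {"dx":0,"dy":0,"dz":0,"ax":0,"ay":0,"az":0,"jaw":0},
    {"dx":0,"dy":0,"dz":0,"ax":0,"ay":0,"az":0,"jaw":0},
    {"dx":0,"dy":0,"dz":0,"ax":0,"ay":0,"az":0,"jaw":0},
    {"dx":0,"dy":0,"dz":0,"ax":0,"ay":0,"az":0,"jaw":0}
  ],
  "force": 70
}}

```text
t: 17.8
eef_pos: [0.4665, -0.1689, 0.0684]
orientation: [1.866, 2.527, 0.001]
contact_force: [-0.5, 1.0, 6.2]
width: 0.0235
grip_force: 68.2
```

{"fn": "jog_arm", "kwargs": {
  "series": [
    {"dx":0,"dy":0,"dz":0.03,"ax":0,"ay":0,"az":0,"jaw":0},
    {"dx":0,"dy":0,"dz":0.05,"ax":0,"ay":0,"az":0,"jaw":0},
    {"dx":0,"dy":0,"dz":0.06,"ax":0,"ay":0,"az":0,"jaw":0},
    {"dx":0,"dy":0,"dz":0.06,"ax":0,"ay":0,"az":0,"jaw":0},
    {"dx":0,"dy":0,"dz":0.06,"ax":0,"ay":0,"az":0,"jaw":0},
    {"dx":0,"dy":0,"dz":0.06,"ax":0,"ay":0,"az":0,"jaw":0},
    {"dx":0,"dy":0,"dz":0.06,"ax":0,"ay":0,"az":0,"jaw":0},
    {"dx":0,"dy":0,"dz":0.06,"ax":0,"ay":0,"az":0,"jaw":0},
    {"dx":0,"dy":0,"dz":0,"ax":0,"ay":0,"az":0,"jaw":0},
    {"dx":0,"dy":0,"dz":0,"ax":0,"ay":0,"az":0,"jaw":0},
    {"dx":0,"dy":0,"dz":0,"ax":0,"ay":0,"az":0,"jaw":0},
    {"dx":0,"dy":0,"dz":0,"ax":0,"ay":0,"az":0,"jaw":0}
  ]
}}

```text
t: 18.8
eef_pos: [0.4653, -0.1685, 0.2424]
orientation: [-1.865, -2.526, 0.002]
contact_force: [-1.5, 0.9, -1.0]
width: 0.0236
grip_force: 68.7
```

```bash
python3 - <<'E'
from h import *
s,M=tool()
cal=manip.get_calibration("wrist");w,e=manip.snapshot("wrist")
s2=manip.snapshot("scene");b,d=s2;P=cloud(d,manip.get_calibration("scene"))
X,Y,Z=[P[...,i] for i in range(3)]
ex,ey=s["eef_pos"][:2]
n=(d>0)&(abs(X-ex)<.04)&(abs(Y-ey)<.04)&(Z>.085)&(Z<.30)
v,u=np.nonzero(n);print(u.min(),u.max(),v.min(),v.max())
for z in np.arange(.09,.30,.01):
    m=n&(Z>=z)&(Z<z+.01)
    if m.any(): print(round(z,2),m.sum(),np.round(P[m].mean(0),4),np.median(b[m],0))
u0,v0=int(u.mean()),int(v.mean())
A=cv2.resize(b[v0-60:v0+60,u0-60:u0+60,::-1],(400,400),interpolation=cv2.INTER_CUBIC)
cv2.imwrite("pics/probe.png",np.hstack([A,cv2.resize(w[:,:,::-1],(400,400))]))
E
```

```text
t 18.8 pos [ 0.4653 -0.1685  0.2424] yang 17.1 z [-0.002  0.    -1.   ] w 0.0236 grip 68.7 F [-1.5  0.9 -1. ] q [-0.43  0.09  0.77  1.68 -0.06  1.4   0.65]
185 202 130 170
0.18 4 [ 0.4652 -0.1691  0.1887] [155.5 103.   73.5]
0.19 12 [ 0.4657 -0.1669  0.1939] [144. 113. 117.]
0.2 8 [ 0.4659 -0.1679  0.206 ] [126.5 120.  114. ]
0.21 15 [ 0.4676 -0.1678  0.2156] [113. 115. 116.]
0.22 12 [ 0.4667 -0.167   0.2242] [115.  116.5 116.5]
0.23 15 [ 0.4672 -0.1676  0.235 ] [114. 115. 116.]
0.24 6 [ 0.4683 -0.1671  0.2431] [137. 124. 113.]
0.25 33 [ 0.4721 -0.1682  0.2548] [154. 127.  34.]
0.26 37 [ 0.4732 -0.1701  0.2645] [153. 127.  35.]
0.27 34 [ 0.474  -0.1728  0.2755] [116.5 115.   48.5]
0.28 54 [ 0.4772 -0.1708  0.285 ] [100.   93.   40.5]
0.29 63 [ 0.4775 -0.1699  0.2948] [75. 73. 41.]
```

View pics/probe.png

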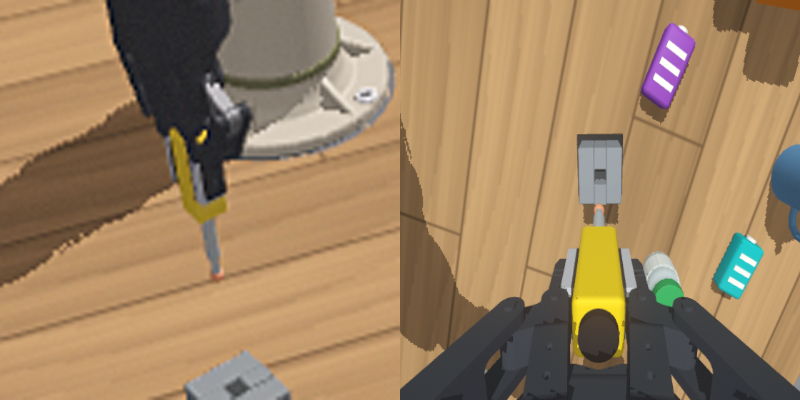

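The probe is lifted straight in the jaws, with its copper tip at scene-crop (217,278) and z≈0.184, which is 58 mm beyond the reported TCP. I'll move above the plate and tilt.

{"fn": "jog_arm", "kwargs": {
  "series": [
    {"dx":0.0638,"dy":0.0663,"dz":0,"ax":0,"ay":0,"az":-0.0097,"jaw":0},
    {"dx":0.0638,"dy":0.0663,"dz":0,"ax":0,"ay":0,"az":-0.0097,"jaw":0},
    {"dx":0.0638,"dy":0.0663,"dz":0,"ax":0,"ay":0,"az":0,"jaw":0},
    {"dx":0.0638,"dy":0.0663,"dz":0,"ax":0.0114,"ay":0.00203,"az":0,"jaw":0},
    {"dx":0.0638,"dy":0.0663,"dz":0,"ax":0.0114,"ay":0.00203,"az":0,"jaw":0},
    {"dx":0.0638,"dy":0.0663,"dz":0,"ax":0.0114,"ay":0.00203,"az":0,"jaw":0},
    {"dx":0.0638,"dy":0.0663,"dz":0,"ax":0.0114,"ay":0.00203,"az":0,"jaw":0},
    {"dx":0.0638,"dy":0.0663,"dz":0,"ax":0.0114,"ay":0.00203,"az":0,"jaw":0},
    {"dx":0,"dy":0,"dz":0,"ax":0.0114,"ay":0.00203,"az":0,"jaw":0},
    {"dx":0,"dy":0,"dz":-0.04,"ax":0,"ay":0,"az":0,"jaw":0},
    {"dx":0,"dy":0,"dz":-0.04,"ax":0,"ay":0,"az":0,"jaw":0},
    {"dx":0,"dy":0,"dz":-0.04,"ax":0,"ay":0,"az":0,"jaw":0},
    {"dx":0,"dy":0,"dz":0,"ax":0,"ay":0,"az":0,"jaw":0},
    {"dx":0,"dy":0,"dz":0,"ax":0,"ay":0,"az":0,"jaw":0},
    {"dx":0,"dy":0,"dz":0,"ax":0,"ay":0,"az":0,"jaw":0},
    {"dx":0,"dy":0,"dz":0,"ax":0,"ay":0,"az":0,"jaw":0}
  ]
}}

```text
t: 20.23
eef_pos: [0.6707, 0.0433, 0.197]
orientation: [-1.785, -2.133, -0.398]
contact_force: [-0.5, -0.3, -0.8]
width: 0.0232
grip_force: 69.2
```

```bash
cat > m.py <<'E'
from h import *
def run(name):
    s,M=tool(); n=np.array([.0741,-.416,.9063]); print("angle deg",np.degrees(np.arccos(np.clip(-M[:,2]@n,-1,1))))
    tz=M[:,2]; ta=s["eef_pos"]+.058*tz; tb=s["eef_pos"]+[0,0,.03]+.088*tz; print("tip A",np.round(ta,4),"tip B",np.round(tb,4))
    pics=[]
    for c in("scene","wrist"):
        cal=manip.get_calibration(c);im,d=manip.snapshot(c);P=cloud(d,cal)
        hsv=cv2.cvtColor(im,cv2.COLOR_RGB2HSV);H,S,V=[hsv[...,i].astype(int) for i in range(3)]
        near=(d>0)&(np.linalg.norm(P-(ta+tb)/2,axis=-1)<.03)
        cop=near&(S>60)&((H<15)|(H>172))&(P[...,2]>.112)
        if cop.any(): print(c,"copper",cop.sum(),np.round(P[cop].mean(0),4),np.argwhere(cop).mean(0)[::-1])
        # axis of the steel shaft
        ax=near&(S<60)&((P-[.6625,.084,.105])@n>.02)
        if ax.sum()>20:
            q=P[ax];u=np.linalg.svd(q-q.mean(0))[2][0];print(c,"shaft",ax.sum(),np.round(q.mean(0),4),np.round(u*np.sign(u[2]),3))
        yel=(d>0)&(H>20)&(H<35)&(S>150)&(np.linalg.norm(P-[.6625,.084,.105],axis=-1)<.025)
        if yel.any():print(c,"spot",yel.sum(),np.round(P[yel].mean(0),4),rect(P[yel]))
        K=cal["camera_matrix"]
        for t in((ta,tb)): print(c,"px",np.round(cv2.projectPoints(t,cal["rvec"],cal["tvec"],K,None)[0].ravel()))
        u=cv2.projectPoints(np.array([.6625,.084,.12]),cal["rvec"],cal["tvec"],K,None)[0].ravel().astype(int);h=60 if c=="scene" else 110
        u=np.clip(u,h,[559-h,419-h]);print("crop",c,u,h)
        pics.append(cv2.resize(im[u[1]-h:u[1]+h,u[0]-h:u[0]+h,::-1],(400,400),interpolation=cv2.INTER_CUBIC))
    cv2.imwrite(name,np.hstack(pics))
E
python3 -c "
import m;m.run('pics/pre.png')"
```

```text
t 20.23 pos [0.6707 0.0433 0.197 ] yang 10.1 z [-0.073  0.416 -0.906] w 0.0232 grip 69.2 F [-0.5 -0.3 -0.8] q [-0.21  0.64  0.58  1.18 -0.72  1.63  0.52]
angle deg 0.4984285277721112
tip A [0.6665 0.0675 0.1444] tip B [0.6643 0.0799 0.1472]
scene copper 10 [0.668  0.0656 0.1529] [323.4 207.4]
scene spot 71 [0.6615 0.0838 0.1067] (array([661.7,  83.4]), array([24.3, 21.8]), 2.0)
scene px [324. 209.]
scene px [328. 206.]
crop scene [328 213] 60
wrist copper 87 [0.6665 0.0672 0.1526] [278.18390805 218.48275862]
wrist shaft 72 [0.6672 0.0626 0.1646] [ 0.079 -0.296  0.952]
wrist spot 598 [0.6616 0.0842 0.1067] (array([661.6,  84.1]), array([24. , 20.1]), 18.4)
wrist px [278. 220.]
wrist px [278. 201.]
crop wrist [276 201] 110
```

View pics/pre.png

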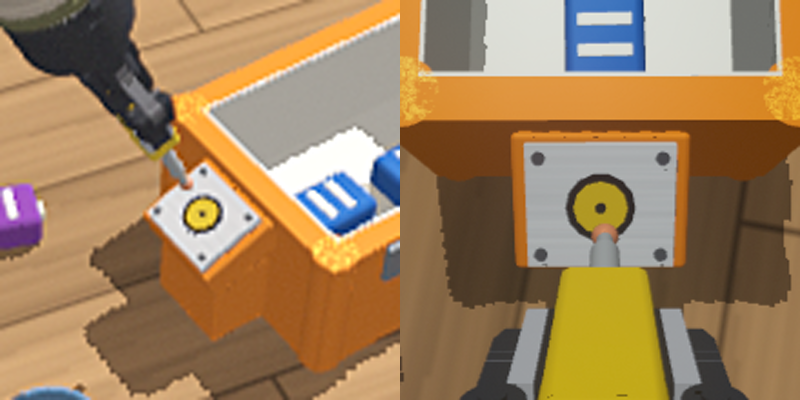

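The copper tip (wrist crop (605,233)) sits where model A predicts, 42 mm off the spot along the normal, with 2 mm of lateral error. I'll approach to about 4 mm.

{"fn": "jog_arm", "kwargs": {
  "series": [
    {"dx":-0.0038,"dy":0.0123,"dz":-0.029,"ax":0,"ay":0,"az":0,"jaw":0},
    {"dx":-0.0038,"dy":0.0123,"dz":-0.029,"ax":0,"ay":0,"az":0,"jaw":0},
    {"dx":-0.0038,"dy":0.0123,"dz":-0.029,"ax":0,"ay":0,"az":0,"jaw":0},
    {"dx":0,"dy":0,"dz":0,"ax":0,"ay":0,"az":0,"jaw":0},
    {"dx":0,"dy":0,"dz":0,"ax":0,"ay":0,"az":0,"jaw":0},
    {"dx":0,"dy":0,"dz":0,"ax":0,"ay":0,"az":0,"jaw":0},
    {"dx":0,"dy":0,"dz":0,"ax":0,"ay":0,"az":0,"jaw":0},
    {"dx":0,"dy":0,"dz":0,"ax":0,"ay":0,"az":0,"jaw":0},
    {"dx":0,"dy":0,"dz":0,"ax":0,"ay":0,"az":0,"jaw":0}
  ]
}}

```text
t: 21.08
eef_pos: [0.6659, 0.0577, 0.1614]
orientation: [-1.785, -2.132, -0.397]
contact_force: [1.1, 0.2, -1.0]
width: 0.0228
grip_force: 69.2
```

```bash
cat > f.py <<'E'
from h import *
n=np.array([.0741,-.416,.9063]);F=[];p=[]
for i in range(5):
    manip.snapshot("wrist");s=manip.state();F.append(s["contact_force"]);p.append(s["eef_pos"])
F=np.array(F);p=np.mean(p,0);M=R.from_rotvec(s["orientation"]).as_matrix()
t=p+.058*M[:,2];d=t-[.6617,.084,.106]
print("t",s["t"],"F.n",np.round(F@n,2),"mean",F.mean(0).round(2),"grip",s["grip_force"],"gap along n",d@n,"lateral",np.round(d-(d@n)*n,4),"ang",np.arccos(-M[:,2]@n))
E
python3 f.py
```

```text
t 21.3333 F.n [-1.17 -1.37 -1.38 -0.46 -1.28] mean [ 0.15  0.29 -1.12] grip 69.22707080841064 gap along n 0.0031006482795880794 lateral [-0.0005 -0.0007 -0.0003] ang 0.008578148026086859
```

{"fn": "jog_arm", "kwargs": {
  "series": [
    {"dx":-0.0005,"dy":0.0026,"dz":-0.0057,"ax":0,"ay":0,"az":0,"jaw":0},
    {"dx":-0.0005,"dy":0.0026,"dz":-0.0057,"ax":0,"ay":0,"az":0,"jaw":0},
    {"dx":0,"dy":0,"dz":0,"ax":0,"ay":0,"az":0,"jaw":0},
    {"dx":0,"dy":0,"dz":0,"ax":0,"ay":0,"az":0,"jaw":0},
    {"dx":0,"dy":0,"dz":0,"ax":0,"ay":0,"az":0,"jaw":0},
    {"dx":0,"dy":0,"dz":0,"ax":0,"ay":0,"az":0,"jaw":0}
  ]
}}

```text
t: 21.83
eef_pos: [0.6652, 0.0601, 0.1564]
orientation: [-1.785, -2.132, -0.396]
contact_force: [-0.2, -0.5, -0.5]
width: 0.0233
grip_force: 69.2
```

```bash
python3 f.py
```

```text
t 22.0833 F.n [-0.63 -0.66 -0.65 -0.47  0.34] mean [-0.35 -0.46 -0.64] grip 69.23659086227417 gap along n -0.002142212878650332 lateral [-0.0006 -0.0006 -0.0002] ang 0.008579018491025733
```

{"fn": "jog_arm", "kwargs": {
  "series": [
    {"dx":0,"dy":0.002,"dz":-0.0045,"ax":0,"ay":0,"az":0,"jaw":0},
    {"dx":0,"dy":0.002,"dz":-0.0045,"ax":0,"ay":0,"az":0,"jaw":0},
    {"dx":0,"dy":0,"dz":0,"ax":0,"ay":0,"az":0,"jaw":0},
    {"dx":0,"dy":0,"dz":0,"ax":0,"ay":0,"az":0,"jaw":0},
    {"dx":0,"dy":0,"dz":0,"ax":0,"ay":0,"az":0,"jaw":0},
    {"dx":0,"dy":0,"dz":0,"ax":0,"ay":0,"az":0,"jaw":0},
    {"dx":0,"dy":0,"dz":0,"ax":0,"ay":0,"az":0,"jaw":0}
  ]
}}

```text
t: 22.67
eef_pos: [0.6652, 0.0617, 0.1528]
orientation: [-1.785, -2.132, -0.396]
contact_force: [-1.3, -1.3, -0.2]
width: 0.0235
grip_force: 69.5
```

```bash
python3 f.py; python3 -c "
import m;m.run('pics/end.png')"
```

```text
t 22.9167 F.n [0.94 1.1  1.23 1.43 1.23] mean [-0.99 -1.11  0.88] grip 69.53528881072998 gap along n -0.0060967543456006456 lateral [-0.0003 -0.0007 -0.0003] ang 0.008578942630567209
t 22.92 pos [0.6652 0.0617 0.1527] yang 10.1 z [-0.074  0.416 -0.906] w 0.0236 grip 69.5 F [-0.7 -1.7  0.6] q [-0.25  0.65  0.57  1.27 -0.72  1.54  0.54]
angle deg 0.49153720541636126
tip A [0.6609 0.0859 0.1002] tip B [0.6587 0.0984 0.103 ]
scene copper 13 [0.6588 0.1007 0.1168] [334.30769231 211.07692308]
scene spot 53 [0.6631 0.084  0.1059] (array([661.1,  83.9]), array([24.3, 20.1]), 7.4)
scene px [329. 218.]
scene px [333. 215.]
crop scene [328 213] 60
wrist copper 97 [0.659  0.0931 0.1133] [277.36082474 206.20618557]
wrist shaft 21 [0.6621 0.0791 0.1265] [-0.992 -0.116  0.058]
wrist spot 605 [0.6618 0.0856 0.1074] (array([661.8,  84.1]), array([24.1, 19.7]), 7.5)
wrist px [278. 220.]
wrist px [278. 201.]
crop wrist [280 219] 110
```

View pics/end.png

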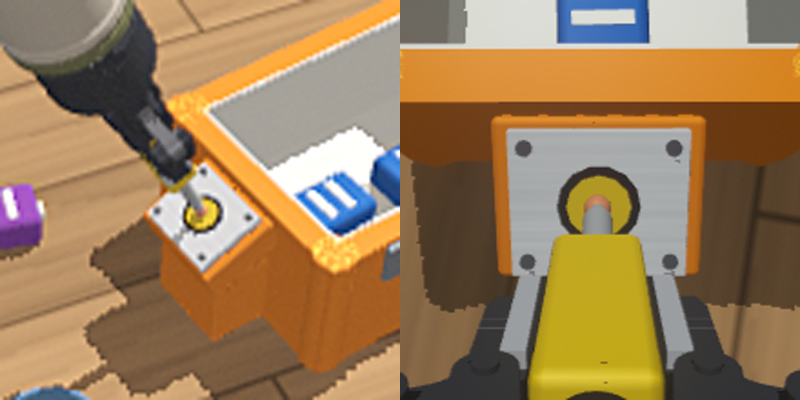

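The tip sits in the middle of the yellow spot (wrist crop (597,205)). The push has risen by about 2.3 N, which is 6 mm of travel, and the axis is within 0.01 rad of the normal. I'm handing in.

```bash
python3 -c "
from station import manip
print(manip.sign_off())"
```

```text
the job is handed in; nothing more can be done
None
```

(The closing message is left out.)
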